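# Tighten the water filter with its ratchet wrench

## Robot

A 7-joint arm with a two-finger parallel gripper is mounted at the origin on a cart in front of the work surface, level with it; the furniture and walls round the work are solid. World frame = base frame: x ahead of the robot, y to its left, z up, the work surface at z = 0. Lengths are in m, angles in rad, forces in N, time in s.
With the tool pointing down it reaches from about 0.4 to 0.85 m from the base axis. Payload 10.4 kg.
Tool frame: the origin (TCP) lies between the finger pads; the fingertips stand 17 mm ahead of it and the grasp point (between the pads) lies 2 mm behind it (ctrl.tip_extent is the z of the fingertips in the tool frame, in m); z points along the fingers, y is the line along which they close (so a half turn about z gives the same grasp; the last joint's range is limited). The gripper opens to 87 mm and grips with 3 to 60 N. Pads are 19 mm wide; open, the fingers measure 117 mm over their backs; the gripper's body (75 mm by 190 mm) begins 51 mm behind the grasp point.
Start: joints at [-1.317, 0.332, -0.065, 1.46, 0.022, 1.35, -0.088], TCP at [0.171, 0.601, 0.24] pointing down, gripper open.
Joint ranges: [-2.6, 2.6], [-0.5, 2.12], [-1.47, 1.34], [0.16, 2.42], [-1.27, 4.41], [0.06, 2.06], [-2.6, 2.6]. Speed limits (rad/s): [2.22, 2.22, 2.79, 2.79, 3.14, 3.14, 3.14].

## Interface

Orientations are given as a rotation vector (axis times angle).
In Python, from rig import ctrl, read_camera, calibration gives the robot as it stands (ctrl), with the cameras as plain functions.
- The arm moves only by the shell command python3 drive.py 'ROWS' [OPENING] [FORCE]. ROWS is rows parted by semicolons, their numbers by spaces, 1 to 5 of them, each of 4 numbers: dx, dy, dz in m, then a turn about the tool's z in rad; each row shifts and turns the commanded pose from where the row before left it, along the tool's axes as they then stand; what a row does not reach is not made up. A row lasts 1/12 s, in which the tool goes at most 0.0417 m and 0.125 rad, less where a joint would pass 70% of its speed; a pose out of reach is approached as far as the arm can. OPENING is the finger opening in m, set as the command begins (- or left out keeps the last). The fingers move at their own pace and stop on an object; FORCE is the grip in N (left out, the last holds). Time passes only in rows, so rows that do not move let the fingers close. It prints the time, the measured TCP pose, the force, the opening and the grip force at its end.
- ctrl.get_obs(): the state, without advancing time (a new reading comes with each control period).
- read_camera(name): name is "side" or "top" or "wrist"; returns (picture, depth): 480x640x3 uint8, red, green, blue; 480x640 float32, m along the optical axis (not along the pixel's ray), 0 where there is no reading.
- calibration(name): a dict with "fx", "fy", "cx", "cy" (pixels), "dist_coeffs" ([k1, k2, p1, p2, k3] as OpenCV has them; the pictures are not rectified), "cam_to_world" (4x4, takes a point from camera to world coordinates). Camera axes: x right, y down, z forward; pixel columns grow to the right and rows downward; lengths in m; the calibration is good to about 2 mm. A picture is of the moment at which its call begins: read the wrist's pose just before it. calibration takes no time and is no camera call; for the wrist camera it gives the pose at the moment of the call.
- ctrl.close_job(): hands the job in; it is judged then, once.
The state is a dict: "t": time; "joints": joint angles; "joint_vel": joint speeds; "tau": joint torques, N m; "eef_pos": TCP position; "ee_rot": TCP orientation; "force": force on the tool from outside, world axes, zero at the start; "moment": the same for the moment, N m; "finger_gap": finger opening in m; "grip_force": force on a finger pad.
Only numpy, scipy, OpenCV 4.12 (cv2) and the standard library are available. Lean on these libraries where they do the work, as an engineer would, in place of code of your own. Each camera call takes 0.05 s, during which the arm holds its last target. There are 200 camera calls.

## Task

Tighten the cap of the countertop water filter that has the ratchet wrench on it: swing the wrench handle back and forth, clockwise (seen from above) to turn the cap and back again to take a new bite, until the lug on the cap comes up against the stop block on the filter's rim. Turn the cap with the wrench, not by pushing on the cap itself, then let go and leave everything at rest.

Things in the scene. Friction and masses are not known exactly. Their poses are not given: they have to be found in the camera images.
- filter_cap: White cap, 96 mm across, on the fixed upright water filter (white canister, grey head 128 mm across, 105 mm tall). Origin: on the vertical turning axis, 106 mm above the worktop. Its white hexagon stands up through the wrench's steel head. A 10 mm wide rim lug reaches 62 mm from the axis and meets a 14 mm tall grey stop block on the rim when tight. Takes 0.45 N m to turn; stays where left.
- cap_turn (a joint): Turn of the cap about the vertical axis, rad, growing clockwise seen from above (tightening). 0 is loosest; 3.2 is fully tight, the lug against the stop. Starts between 0.1 and 1.2.
- ratchet_swing (a joint): Swing of the wrench about the same axis, rad, growing clockwise seen from above (handle moves to the robot's left). Two pipe elbows limit it to -0.65..+0.65; at 0 the handle is midway, roughly towards the robot. Clockwise it takes the cap along after up to 0.27 rad of free play; swung back it clicks over freely and the cap stays (within 0.1 rad). Above 1 to 1.5 N m it clicks over forwards too.
- ratchet_grip (a point): Middle of the wrench's black handle, 165 mm from the turning axis, 128 mm above the worktop. The handle is level, points straight out from the axis; black part 115 to 205 mm from the axis, 20 mm wide, 18 mm thick, free air below. Steel head 84 mm across, top at 136 mm, hexagon top at 144 mm. The two elbows stand 78 mm from the axis, tops at 150 mm. The filter without a wrench is only a spare.

How it is judged:
At the end, for the whole second after the job is handed in: The cap is turned clockwise to within 0.2 rad (about 11 degrees) of its stop (cap_turn above 3.0), and cap and wrench are at rest (value of joint cap_turn above 3 rad and velocity of joint cap_turn between -0.05 and 0.05 rad/s and velocity of joint ratchet_swing between -0.05 and 0.05 rad/s); the robot touches nothing.
It fails at once if the fingers push on the cap itself with more than 3 N (contact force between the fingers and filter_cap above 3 N).
It fails at once if the arm pushes on the cap itself with more than 3 N (contact force between the arm and filter_cap above 3 N).
It also fails if it takes over 58 s, if anything falls off the work surface, if the arm or the gripper's body presses on something with over 40 N, if the wrist force passes 120 N, or if a joint passes its speed limit or range.

## Working session

There is one attempt and no reset: what is moved stays moved. The work goes in short steps, Python scripts to look and compute and a shell command to move; the robot and the scene stay as the last step left them, time stands still between calls to the robot, and variables do not carry over. Pictures are saved under pics/ and viewed, at most 10 in all, crops included, and the job is handed in when it is done.

```bash
ls; mkdir -p pics; python3 - <<'E'
from rig import ctrl, read_camera, calibration
import cv2,numpy as np
for n in ("top","side"):
    p,d=read_camera(n); cv2.imwrite(f"pics/{n}0.png",p[:,:,::-1]); np.savez(f"{n}0.npz",p=p,d=d)
    print(n,calibration(n))
o=ctrl.get_obs(); print(o); print(ctrl.tip_extent)
E
```

```text
drive.py
pics
rig.py
top {'fx': 623.0811336324392, 'fy': 623.0811336324392, 'cx': 321.0107275202434, 'cy': 236.22997988286025, 'dist_coeffs': array([-0.19744516,  0.        ,  0.        ,  0.        ,  0.        ]), 'cam_to_world': array([[ 0.01827423, -0.98055362,  0.19539869,  0.40578192],
       [-0.99943918, -0.01243   ,  0.03109386,  0.21496279],
       [-0.02806039, -0.19585732, -0.98023085,  0.99359698],
       [ 0.        ,  0.        ,  0.        ,  1.        ]])}
side {'fx': 453.26706442863247, 'fy': 453.26706442863247, 'cx': 322.1744368516532, 'cy': 240.33349848689068, 'dist_coeffs': array([-0.07239443,  0.        ,  0.        ,  0.        ,  0.        ]), 'cam_to_world': array([[-0.99924545, -0.02465939,  0.03000733,  0.51937773],
       [-0.03804268,  0.46568539, -0.88413227,  0.98609656],
       [ 0.00782819, -0.88460671, -0.46627212,  0.55087302],
       [ 0.        ,  0.        ,  0.        ,  1.        ]])}
{'t': 0.1, 'joints': array([-1.31659161,  0.33281484, -0.06465431,  1.46082514,  0.02159807,
        1.34992711, -0.08849733]), 'joint_vel': array([ 1.44994096e-05, -3.28630530e-03,  1.84664304e-04, -3.19466440e-03,
       -1.82075656e-04, -6.42527879e-04, -6.28720387e-05]), 'tau': array([ 1.58165749e-03, -6.24537778e+01,  2.44563713e-02, -3.90715384e+01,
       -6.14590966e-02,  3.66987765e-02,  6.92682647e-05]), 'eef_pos': array([0.17074278, 0.60089273, 0.2388449 ]), 'ee_rot': array([-4.33437151e-01, -3.11144102e+00,  2.00285650e-03]), 'force': array([ 0.70556603, -1.18425942, -0.3254203 ]), 'moment': array([ 0.00062665, -0.02798364,  0.0546816 ]), 'grip_force': 0.0, 'finger_gap': 0.08717351712214279}
0.017
```

View pics/top0.png

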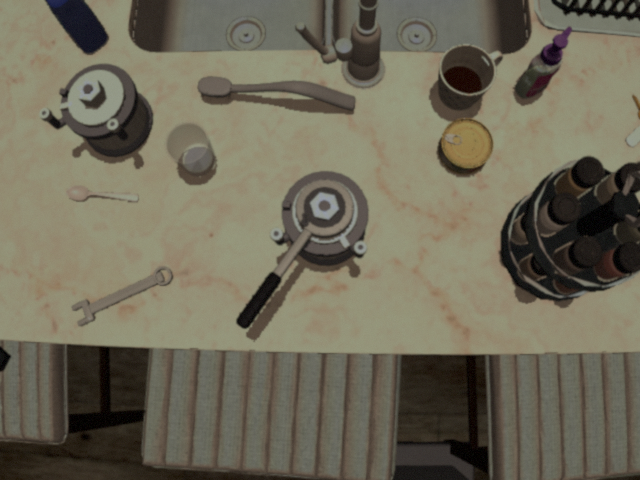

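View pics/side0.png

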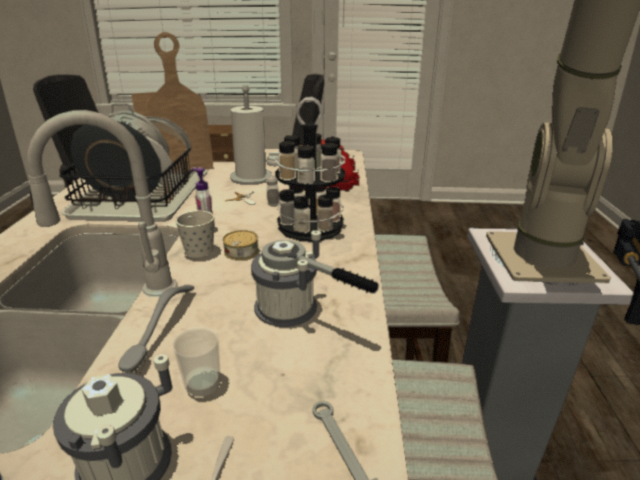

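Top view: the wrench's filter has its hexagon at about (323,206), and the black handle runs from (277,277) to (243,322), already swung to the robot's left. The elbows are at (278,236) and (360,247). Side view: hexagon at (283,246), handle from (332,270) to (376,287).

```bash
cat > h.py <<'E'
import numpy as np,cv2
from rig import ctrl, read_camera, calibration
def ray(n,px):
    c=calibration(n);K=np.array([[c['fx'],0,c['cx']],[0,c['fy'],c['cy']],[0,0,1]])
    u=cv2.undistortPoints(np.array(px,float).reshape(-1,1,2),K,c['dist_coeffs']).reshape(-1,2)
    T=c['cam_to_world'];r=np.c_[u,np.ones(len(u))]
    return T[:3,3],r@T[:3,:3].T
def cloud(n,d,px):
    px=np.array(px,int);o,r=ray(n,px);return o+r*d[px[:,1],px[:,0]][:,None]
def tri(a,pa,b,pb):
    oa,ra=ray(a,[pa]);ob,rb=ray(b,[pb]);ra=ra[0];rb=rb[0]
    s=np.linalg.lstsq(np.c_[ra,-rb],ob-oa,rcond=None)[0]
    A=oa+ra*s[0];B=ob+rb*s[1];return (A+B)/2,np.linalg.norm(A-B)
E
python3 - <<'E'
from h import *
Z={n:np.load(n+"0.npz") for n in("top","side")}
for n,roi,hx in(("top",(230,265,290,330),(323,206)),("side",(325,262,382,296),(283,246))):
    p,d=Z[n]['p'],Z[n]['d'];x0,y0,x1,y1=roi
    ys,xs=np.nonzero(p[y0:y1,x0:x1].max(2)<45);px=np.c_[xs+x0,ys+y0]
    P=cloud(n,d,px);print(n,len(px),np.percentile(P[:,2],[5,25,50,75,95]).round(3))
    k=(P[:,2]>.11)&(P[:,2]<.15);P=P[k];m=np.median(P,0);v=np.linalg.svd(P-P.mean(0))[2][0]
    t=(P-P.mean(0))@v;print("mean",P.mean(0).round(4),"dir",v.round(3),"len",np.ptp(t),"ends",(P.mean(0)+v*t.min()).round(3),(P.mean(0)+v*t.max()).round(3))
    print("hex",cloud(n,d,[hx]).round(4), "px ends",px[k][t.argmin()],px[k][t.argmax()])
print(tri("top",(323,206),"side",(283,244)))
print("tip",tri("top",(243,321),"side",(375,287)))
E
```

```text
top 794 [0.134 0.136 0.138 0.139 0.14 ]
mean [0.4852 0.3272 0.1375] dir [-0.829  0.559 -0.003] len 0.08539369859785682 ends [0.521 0.303 0.138] [0.45  0.351 0.137]
hex [[0.6179 0.2398 0.1464]] px ends [279 277] [240 325]
side 449 [0.125 0.13  0.134 0.136 0.137]
mean [0.4862 0.334  0.1324] dir [-0.835  0.55  -0.002] len 0.08664569110473869 ends [0.524 0.309 0.133] [0.452 0.357 0.132]
hex [[0.6179 0.2438 0.1454]] px ends [332 274] [376 288]
(array([0.61796126, 0.23981047, 0.14738623]), np.float64(0.0006250295926135435))
tip (array([0.45410128, 0.34907214, 0.12933344]), np.float64(0.004625598262765511))
```

```bash
python3 - <<'E'
from h import *
from scipy.spatial.transform import Rotation as R
d=np.load("top0.npz")['d'];p=np.load("top0.npz")['p']
A=np.array([.618,.240])
for c in((278,235),(360,246)):
    px=[(x,y) for x in range(c[0]-7,c[0]+8) for y in range(c[1]-7,c[1]+8)]
    P=cloud("top",d,px);P=P[(P[:,2]>.142)&(P[:,2]<.16)];m=P.mean(0)
    v=m[:2]-A;print(len(P),m.round(4),"r",np.hypot(*v),"phi",np.arctan2(v[1],v[0])%6.283)
# hexagon top centre
px=[(x,y) for x in range(300,346) for y in range(184,228)]
P=cloud("top",d,px);print("hex",P[(P[:,2]>.1425)&(P[:,2]<.15)].mean(0),((P[:,2]>.1425)&(P[:,2]<.15)).sum())
o=ctrl.get_obs();M=R.from_rotvec(o['ee_rot']).as_matrix();print(M.round(3))
cv2.imwrite("pics/c1.png",cv2.resize(p[160:340,220:400,::-1],(600,600),interpolation=cv2.INTER_CUBIC))
E
```

```text
141 [0.5765 0.3033 0.1486] r 0.0756532186908146 phi 2.1509293896193293
144 [0.5592 0.1885 0.149 ] r 0.07815388772709998 phi 3.8612390467356006
hex [0.61782663 0.23850934 0.14530495] 549
[[-0.962  0.273 -0.   ]
 [ 0.273  0.962 -0.001]
 [-0.    -0.001 -1.   ]]
```

View pics/c1.png

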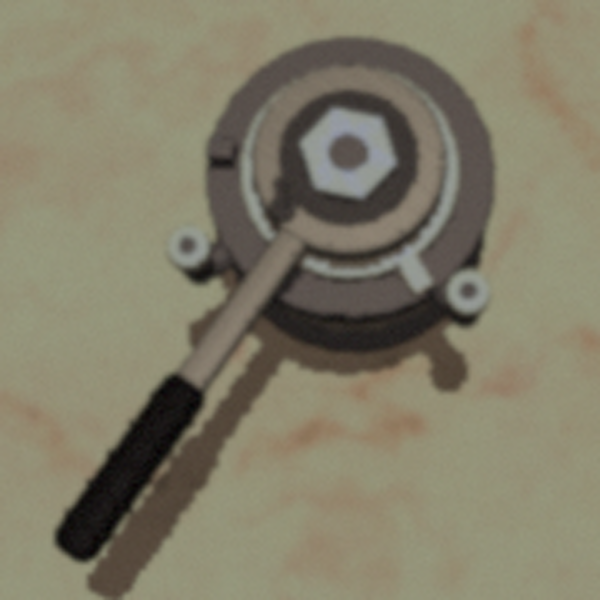

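The crop shows the lug at (413,270), the stop at (222,152) and the elbows at (188,246) and (467,291). That leaves about 2.1 rad of cap turn. The axis is at (0.618, 0.239), the handle's phi is 2.55 and midway is 3.006, so the swing is about +0.46.

```bash
r='-0.031 -0.0146 0 0'; 
python3 drive.py '-0.031 -0.0146 0 0;-0.031 -0.0146 0 0;-0.031 -0.0146 0 0;-0.031 -0.0146 0 0;-0.031 -0.0146 0 0' 0.05
python3 drive.py '-0.031 -0.0146 0 0;-0.031 -0.0146 0 0;-0.031 -0.0146 0 0;-0.031 -0.0146 0 0;-0.031 -0.0146 0 0'
python3 drive.py '-0.031 -0.0146 0 0;-0.031 -0.0146 0 0;0 0 0 0.105;0 0 0 0.105;0 0 0 0.105'
python3 drive.py '0 0 0 0;0 0 0 0'
python3 - <<'E'
from h import *
from scipy.spatial.transform import Rotation as R
o=ctrl.get_obs();M=R.from_rotvec(o['ee_rot']).as_matrix();print(M.round(3),o['joints'].round(2),o['finger_gap'])
print("to go (tool)",(M.T@(np.array([.481,.331,.122])-o['eef_pos'])).round(4))
E
```

```text
t: 0.52
eef_pos: [0.3009, 0.4872, 0.2393]
ee_rot: [-0.433, -3.111, 0.001]
force: [1.2, 0.6, -0.3]
finger_gap: 0.0615
grip_force: 0.0
t: 0.93
eef_pos: [0.43, 0.3746, 0.2394]
ee_rot: [-0.433, -3.111, 0.0]
force: [0.6, 0.4, -0.5]
finger_gap: 0.0503
grip_force: 0.0
t: 1.35
eef_pos: [0.4811, 0.3303, 0.2391]
ee_rot: [-0.926, -3.002, 0.001]
force: [-0.2, -0.1, 0.2]
finger_gap: 0.0498
grip_force: 0.0
t: 1.52
eef_pos: [0.4805, 0.3311, 0.2392]
ee_rot: [-0.911, -3.006, 0.001]
force: [-0.2, -0.4, -0.0]
finger_gap: 0.05
grip_force: 0.0
[[-0.832  0.555 -0.   ]
 [ 0.555  0.832 -0.   ]
 [ 0.    -0.001 -1.   ]] [-0.86  0.24  0.21  1.59 -0.05  1.32  0.34] 0.050016483943053774
to go (tool) [-0.0004  0.0003  0.1172]
```

```bash
python3 drive.py '0 0 0.02 0;0 0 0.02 0;0 0 0 0'; python3 - <<'E'
from h import *
p,d=read_camera("wrist");cv2.imwrite("pics/w1.png",p[:,:,::-1])
o=ctrl.get_obs()
ys,xs=np.nonzero((p.max(2)<45)&(d>.03));px=np.c_[xs,ys];P=cloud("wrist",d,px);k=(P[:,2]>.128)&(P[:,2]<.145)&(np.hypot(P[:,0]-.481,P[:,1]-.331)<.06);P=P[k]
v=np.linalg.svd(P-P.mean(0))[2][0];print(k.sum(),P.mean(0),v, "TCP",o['eef_pos'])
c=calibration("wrist")
E
```

```text
t: 1.77
eef_pos: [0.4791, 0.3301, 0.1958]
ee_rot: [-0.909, -3.004, 0.007]
force: [-0.7, -0.1, -0.5]
finger_gap: 0.05
grip_force: 0.0
4393 [0.47653377 0.33513692 0.13870727] [ 0.82984543 -0.55768632  0.01850772] TCP [0.47966437 0.33045806 0.1978827 ]
```

View pics/w1.png

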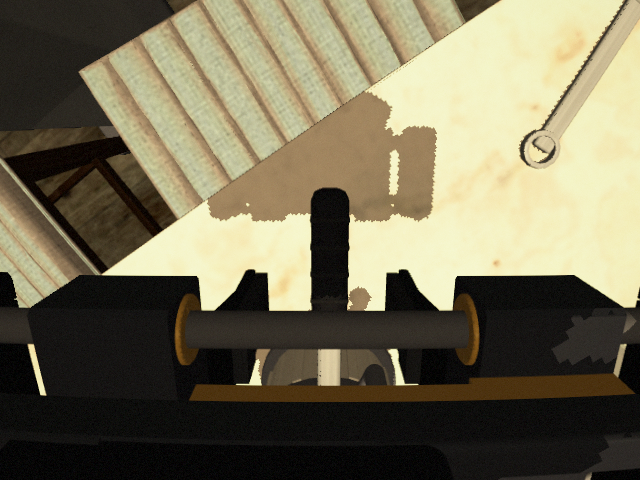

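The handle (cols 312–350) sits midway between the fingers (268 and 386), so I can descend straddling it.

```bash
python3 drive.py '0 0 0.02 0;0 0 0.02 0;0 0 0.02 0;0 0 0.016 0;0 0 0 0'
python3 drive.py '0 0 0 0;0 0 0 0;0 0 0 0' 0.03
python3 drive.py '-0.0004 -0.0132 0 -0.08;-0.0004 -0.0132 0 -0.08;-0.0004 -0.0132 0 -0.08;-0.0004 -0.0132 0 -0.08;-0.0004 -0.0132 0 -0.08'
cat >> h.py <<'E'
from scipy.spatial.transform import Rotation as R
def st(A=(.618,.239)):
    o=ctrl.get_obs();M=R.from_rotvec(o['ee_rot']).as_matrix();v=o['eef_pos'][:2]-A
    print("r %.4f swing(tcp) %.3f yaw %.3f z %.3f"%(np.hypot(*v),3.006-np.arctan2(v[1],v[0])%6.2832,3.006-np.arctan2(M[1,0],M[0,0])%6.2832,o['eef_pos'][2]),"F",o['force'].round(1),"j",o['joints'].round(2))
E
python3 -c "from h import *;st()"
```

```text
t: 2.23
eef_pos: [0.4797, 0.3304, 0.1216]
ee_rot: [-0.912, -3.004, 0.005]
force: [-0.8, 0.4, -0.5]
finger_gap: 0.0499
grip_force: 0.0
t: 2.48
eef_pos: [0.4816, 0.3316, 0.1254]
ee_rot: [0.915, 3.004, 0.004]
force: [0.7, -0.7, 0.5]
finger_gap: 0.037
grip_force: 0.0
t: 2.9
eef_pos: [0.4553, 0.2715, 0.1251]
ee_rot: [0.293, 3.126, 0.004]
force: [-0.2, 3.1, -0.5]
finger_gap: 0.0299
grip_force: 1.6
r 0.1660 swing(tcp) 0.061 yaw 0.051 z 0.125 F [-0.2  3.1 -0.5] j [-0.77  0.22  0.16  1.86 -0.04  1.06  0.8 ]
```

```bash
python3 drive.py '-0.0004 -0.0132 0 -0.08;-0.0004 -0.0132 0 -0.08;-0.0004 -0.0132 0 -0.08;-0.0004 -0.0132 0 -0.08;-0.0004 -0.0132 0 -0.08'
python3 drive.py '-0.0004 -0.0132 0 -0.08;-0.0004 -0.0132 0 -0.08;-0.0004 -0.0132 0 -0.08;0 0 0 0'
python3 -c "from h import *;st()"
```

```text
t: 3.32
eef_pos: [0.4553, 0.2055, 0.125]
ee_rot: [-0.334, 3.122, 0.003]
force: [-0.5, 0.5, 0.7]
finger_gap: 0.03
grip_force: 0.4
t: 3.65
eef_pos: [0.4688, 0.1655, 0.1248]
ee_rot: [-0.699, 3.061, -0.0]
force: [-0.3, -0.4, -0.6]
finger_gap: 0.0302
grip_force: 0.0
r 0.1663 swing(tcp) -0.594 yaw -0.585 z 0.125 F [-0.3 -0.4 -0.6] j [-0.6   0.15  0.18  1.94 -0.03  1.05  1.61]
```

Now the forward stroke.

```bash
python3 drive.py '-0.0005 0.0132 0 0.08;-0.0005 0.0132 0 0.08;-0.0005 0.0132 0 0.08;-0.0005 0.0132 0 0.08;-0.0005 0.0132 0 0.08'
python3 drive.py '-0.0005 0.0132 0 0.08;-0.0005 0.0132 0 0.08;-0.0005 0.0132 0 0.08;-0.0005 0.0132 0 0.08;-0.0005 0.0132 0 0.08'
python3 -c "from h import *;st()"
python3 drive.py '-0.0005 0.0132 0 0.08;-0.0005 0.0132 0 0.08;-0.0005 0.0132 0 0.08;-0.0005 0.0132 0 0.08;-0.0005 0.0132 0 0.08'
python3 drive.py '0 0 0 0;0 0 0 0'
python3 - <<'E'
from h import *
st();p,d=read_camera("top");np.savez("t2.npz",p=p,d=d);cv2.imwrite("pics/t2.png",cv2.resize(p[160:340,220:400,::-1],(600,600),interpolation=cv2.INTER_CUBIC))
E
```

```text
t: 4.07
eef_pos: [0.4516, 0.232, 0.1246]
ee_rot: [-0.065, 3.139, 0.001]
force: [2.6, -2.8, -0.6]
finger_gap: 0.0302
grip_force: 1.4
t: 4.48
eef_pos: [0.4613, 0.2967, 0.1244]
ee_rot: [0.56, 3.09, 0.0]
force: [1.4, -4.4, -0.0]
finger_gap: 0.03
grip_force: 1.5
r 0.1670 swing(tcp) 0.217 yaw 0.223 z 0.124 F [ 1.4 -4.4 -0. ] j [-0.8   0.26  0.17  1.81 -0.05  1.07  0.6 ]
t: 4.9
eef_pos: [0.4953, 0.3526, 0.1242]
ee_rot: [1.163, 2.918, -0.001]
force: [-0.3, -3.5, 1.3]
finger_gap: 0.0302
grip_force: 1.5
t: 5.07
eef_pos: [0.495, 0.3528, 0.1239]
ee_rot: [1.151, 2.923, 0.001]
force: [0.7, 1.7, 0.6]
finger_gap: 0.0299
grip_force: 0.7
r 0.1676 swing(tcp) 0.611 yaw 0.615 z 0.124 F [0.7 1.7 0.6] j [-0.87  0.38  0.22  1.66 -0.09  1.11  0.19]
```

View pics/t2.png

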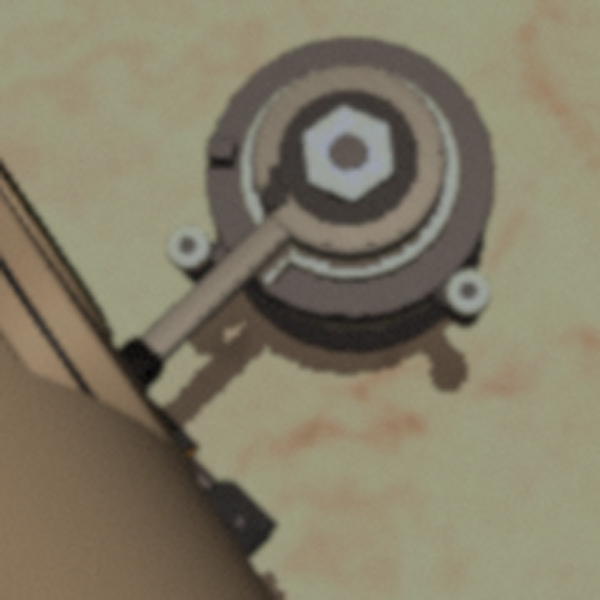

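The lug has moved from (413,270) to about (275,265), under the wrench shank, which is roughly +1.1 rad. About 1 rad remains, so I'll do another full cycle.

```bash
python3 drive.py '-0.0005 -0.0132 0 -0.08;-0.0005 -0.0132 0 -0.08;-0.0005 -0.0132 0 -0.08;-0.0005 -0.0132 0 -0.08;-0.0005 -0.0132 0 -0.08'
python3 drive.py '-0.0007 -0.0132 0 -0.08;-0.0007 -0.0132 0 -0.08;-0.0007 -0.0132 0 -0.08;-0.0007 -0.0132 0 -0.08;-0.0007 -0.0132 0 -0.08'
python3 drive.py '-0.0007 -0.0132 0 -0.08;-0.0007 -0.0132 0 -0.08;-0.0007 -0.0132 0 -0.08;-0.0007 -0.0132 0 -0.08;-0.0007 -0.0132 0 -0.08'
python3 drive.py '0 0 0 0'
python3 -c "from h import *;st()"
```

```text
t: 5.53
eef_pos: [0.4599, 0.2959, 0.1241]
ee_rot: [0.541, 3.094, 0.003]
force: [3.2, 2.6, -2.0]
finger_gap: 0.0299
grip_force: 1.8
t: 5.95
eef_pos: [0.4506, 0.2307, 0.124]
ee_rot: [-0.085, 3.14, 0.002]
force: [-1.8, 2.1, 0.6]
finger_gap: 0.03
grip_force: 1.2
t: 6.37
eef_pos: [0.4673, 0.1673, 0.1238]
ee_rot: [0.707, -3.06, -0.002]
force: [-3.3, 3.4, -0.4]
finger_gap: 0.0297
grip_force: 1.8
t: 6.45
eef_pos: [0.4687, 0.1652, 0.1238]
ee_rot: [-0.701, 3.062, -0.0]
force: [-0.9, -0.5, 0.2]
finger_gap: 0.0299
grip_force: 0.0
r 0.1666 swing(tcp) -0.595 yaw -0.586 z 0.124 F [-0.9 -0.5  0.2] j [-0.59  0.15  0.17  1.94 -0.03  1.05  1.62]
```

```bash
python3 drive.py '-0.0006 0.0132 0 0.08;-0.0006 0.0132 0 0.08;-0.0006 0.0132 0 0.08;-0.0006 0.0132 0 0.08;-0.0006 0.0132 0 0.08'
python3 drive.py '-0.0006 0.0132 0 0.08;-0.0006 0.0132 0 0.08;-0.0006 0.0132 0 0.08;-0.0006 0.0132 0 0.08;-0.0006 0.0132 0 0.08'
python3 drive.py '-0.0006 0.0132 0 0.08;-0.0006 0.0132 0 0.08;-0.0006 0.0132 0 0.08;-0.0006 0.0132 0 0.08;-0.0006 0.0132 0 0.08'
python3 drive.py '0 0 0 0;0 0 0 0'
python3 - <<'E'
from h import *
st();p,d=read_camera("top");np.savez("t3.npz",p=p,d=d);cv2.imwrite("pics/t3.png",cv2.resize(p[160:340,220:400,::-1],(600,600),interpolation=cv2.INTER_CUBIC))
E
```

```text
t: 6.87
eef_pos: [0.4527, 0.231, 0.1238]
ee_rot: [-0.065, 3.14, -0.001]
force: [2.2, -3.0, 0.2]
finger_gap: 0.0302
grip_force: 1.5
t: 7.28
eef_pos: [0.4626, 0.2964, 0.1237]
ee_rot: [0.559, 3.091, -0.001]
force: [-0.1, -4.5, 0.8]
finger_gap: 0.03
grip_force: 1.5
t: 7.7
eef_pos: [0.4965, 0.3511, 0.1234]
ee_rot: [-1.162, -2.917, 0.006]
force: [-0.2, -1.9, 0.2]
finger_gap: 0.03
grip_force: 0.0
t: 7.87
eef_pos: [0.4972, 0.3525, 0.1235]
ee_rot: [1.151, 2.923, 0.0]
force: [-0.2, -0.5, -0.8]
finger_gap: 0.0298
grip_force: 0.0
r 0.1658 swing(tcp) 0.619 yaw 0.614 z 0.123 F [-0.2 -0.5 -0.8] j [-0.86  0.39  0.21  1.65 -0.09  1.11  0.19]
```

View pics/t3.png

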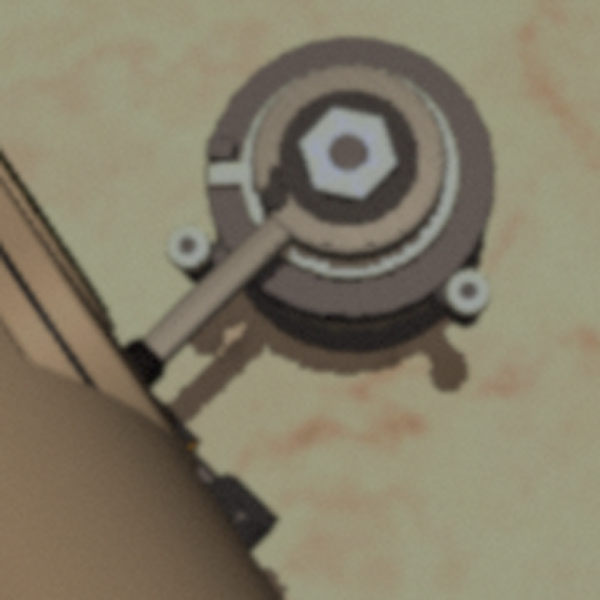

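The lug at (225,173) now sits against, or within a hair of, the stop at (222,150). I'll take one more bite to confirm: the force should rise to the click-over level.

```bash
python3 drive.py '-0.0005 -0.0132 0 -0.08;-0.0005 -0.0132 0 -0.08;-0.0005 -0.0132 0 -0.08;-0.0005 -0.0132 0 -0.08;-0.0005 -0.0132 0 -0.08'|grep force:
python3 drive.py '-0.0005 -0.0132 0 -0.08;-0.0005 -0.0132 0 -0.08;-0.0005 -0.0132 0 -0.08;0 0 0 0'|grep force:
python3 drive.py '-0.0005 0.0132 0 0.08;-0.0005 0.0132 0 0.08;-0.0005 0.0132 0 0.08'|grep force:
python3 drive.py '-0.0002 0.0066 0 0.04'|grep force:
python3 drive.py '-0.0002 0.0066 0 0.04'|grep force:
python3 drive.py '-0.0002 0.0066 0 0.04'|grep force:
python3 drive.py '-0.0002 0.0066 0 0.04'|grep force:
python3 drive.py '-0.0002 0.0066 0 0.04'|grep force:
python3 drive.py '-0.0002 0.0066 0 0.04'|grep force:
python3 drive.py '-0.0002 0.0066 0 0.04'|grep force:
python3 -c "from h import *;st()"
```

```text
force: [1.6, 1.0, -0.5]
grip_force: 0.6
force: [0.3, 0.0, -1.2]
grip_force: 0.0
force: [1.8, -2.5, 0.3]
grip_force: 1.5
force: [-2.7, -5.7, 3.7]
grip_force: 2.9
force: [-3.7, -7.2, 5.4]
grip_force: 4.3
force: [1.0, -0.4, -1.2]
grip_force: 0.0
force: [0.6, -1.1, 0.5]
grip_force: 0.2
force: [-0.4, -0.6, -0.6]
grip_force: 0.2
force: [-0.4, -1.0, -0.9]
grip_force: 0.4
force: [-1.1, -3.3, 1.8]
grip_force: 1.8
r 0.1652 swing(tcp) 0.498 yaw 0.500 z 0.124 F [-1.1 -3.3  1.8] j [-0.84  0.35  0.19  1.7  -0.07  1.1   0.31]
```

The force climbed to about 8 N and then clicked over, so the cap is tight. Next I release and retreat.

```bash
python3 drive.py '0 -0.004 0 0;0 0 0 0;0 0 0 0;0 0 0 0' 0.05
python3 drive.py '0 0 -0.03 0;0 0 -0.035 0;0 0 -0.035 0;0 0 -0.035 0;0 0 0 0'
python3 drive.py '0.035 0 0 0;0.035 0 0 0;0.02 0 0 0;0 0 0 0;0 0 0 0'
python3 - <<'E'
from h import *
st();p,d=read_camera("top");cv2.imwrite("pics/t4.png",cv2.resize(p[160:340,220:400,::-1],(600,600),interpolation=cv2.INTER_CUBIC))
E
```

```text
t: 9.83
eef_pos: [0.4827, 0.3331, 0.1237]
ee_rot: [0.976, 2.986, 0.001]
force: [-0.9, 0.0, -0.6]
finger_gap: 0.047
grip_force: 0.0
t: 10.25
eef_pos: [0.485, 0.3346, 0.2663]
ee_rot: [0.975, 2.981, 0.015]
force: [0.0, -0.7, 0.2]
finger_gap: 0.0501
grip_force: 0.0
t: 10.67
eef_pos: [0.4093, 0.3872, 0.2586]
ee_rot: [-0.972, -2.987, -0.001]
force: [0.2, -1.2, 0.3]
finger_gap: 0.0499
grip_force: 0.0
r 0.2560 swing(tcp) 0.482 yaw 0.493 z 0.259 F [ 0.2 -1.2  0.3] j [-0.96  0.18  0.14  1.61 -0.03  1.35  0.12]
```

View pics/t4.png

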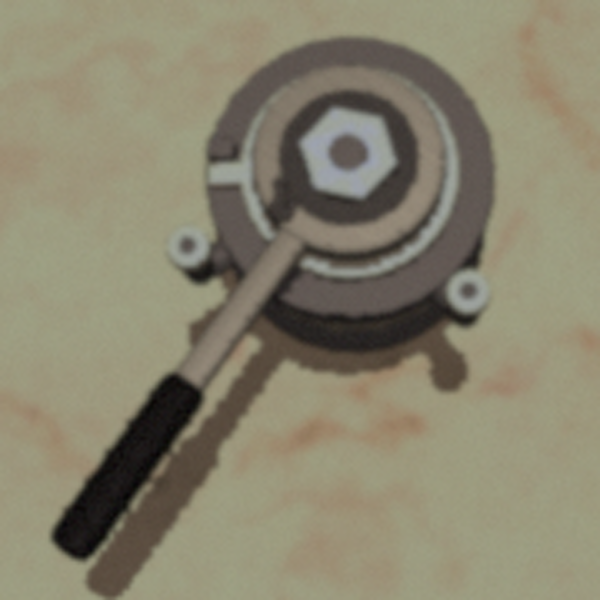

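The lug at (225,173) is against the stop at (222,150), and the wrench is free and still.

```bash
python3 -c "
from rig import ctrl, read_camera, calibration
print(ctrl.close_job())"
```

```text
the job is handed in; nothing more can be done
None
```

The cap is tightened: the lug sits against the stop block, and the wrench clicked over at about 8 N on the final check. I let go, backed the arm clear with everything at rest, and handed the job in at about 11 s; no verdict was returned.

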